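# Free the ratchet and lower the plate press

### The job

The hand press on the bench is still held up by its ratchet. With the fingertips, press the pawl's thumb tab all the way down so that the pawl swings clear of the teeth, then push the press lever down by its cross bar, past all the teeth, until the rubber pad rests on the well plate in the nest. Do not grasp, lift or shift anything (the lever only goes down), leave the other things on the bench where they are, and finish with the hand clear of everything.

Things in the scene. Friction and masses are not known exactly. Their poses are not given: they have to be found in the camera images.
- press: the hand press, fixed to the bench: white base 340 x 150 x 20 mm (long side along its own x), two dark steel cheeks carrying the lever's hinge (tops 112 mm above the bench), nest for one plate on the base's -x half. Origin: on the bench surface under the base (5 mm from its middle); own x runs along the base from the lever's cross bar end towards the thumb tab end, z up. It stands roughly sideways: own x points to the robot's left, give or take 20 degrees
- hinge (a point): centre of the lever's hinge, 25 mm along the press's x from its origin and 95 mm above the bench; the hinge axis is the press's own y
- lever (a joint): angle of the lever about the hinge, rad: 0 = right up at its upper stop (lever sloping up at 0.95 rad above level, its bar end towards the press's -x), growing as it is pushed down, 0.95 = fully down (lever level, pad on the plate). Starts between 0.06 and 0.20. The hinge is stiff: the lever stays where it is left; moving it takes about 3 to 12 N down on the bar. While the pawl is engaged the first of three teeth stops the lever at about 0.25
- bar (a point): centre of the lever's cross bar, a black round rubber bar 22 mm in diameter and 100 mm long, parallel to the press's y, 220 mm from the hinge centre at the end of an aluminium lever (22 mm wide, 16 mm thick). When the lever is fully down the bar's centre is 95 mm above the bench
- pawl (a joint): angle of the steel pawl, rad: 0 = its hooked nose sits between the teeth of the ratchet, 0.35 = thumb tab pressed down to its stop, nose clear of all the teeth (it clears them from about 0.25). Starts at 0. No spring: it stays where it is left; pressing takes about 3 to 4 N on the tab
- tab (a point): middle of the top face of the pawl's thumb tab, a ribbed steel plate 34 x 36 x 6 mm at the press's +x end, 155 mm along the press's x from its origin. It starts 83 mm above the bench, sloping up by 0.18 rad towards +x; fully pressed its middle has come down 28 mm and moved 7 mm along +x
- plate: white well plate 127.5 x 85.5 x 14.5 mm lying loose in the press's nest, 1.5 mm play all round; origin at the centre of its underside, 20 mm above the bench, long side along the press's x
- nest (a point): centre of the nest floor, on top of the press's base, 80 mm along the press's -x from its origin
- spare_plate: bystander: a like well plate lying on the bench beside the press, origin under its centre
- tube_rack: bystander: rack of small capped tubes, 200 x 70 x 62 mm, on the bench beside the press, origin under its centre
- reagent_bottle: bystander: amber bottle, 52 mm in diameter, 110 mm tall, beside the press, origin under its centre
- marker: bystander: black marker pen, 120 x 13 mm, on the bench beside the press, origin on its underside
- tip_box: bystander: blue box of pipette tips with a clear cover, 125 x 85 x 80 mm, on the robot's right, origin under its centre
- scanner: bystander: black hand-held barcode scanner, 210 x 50 x 35 mm, lying on the robot's left, origin on its underside
- beaker: bystander: glass beaker, 70 mm in diameter, 90 mm tall, on the robot's right, origin under its centre
There are look-alikes about, which are no part of the job. Leave any blue or turquoise look-alike of the plate alone.

How it is judged:
By the outcome, as a careful person would: the job done as asked, in the order asked, and still so for the second after the job is handed in, with the robot touching nothing.
It also fails if it takes over 45 s, if anything falls off the work surface, if the arm or the gripper's body presses on something with over 40 N, if the wrist force passes 120 N, or if a joint passes its speed limit or range.

### The arm

A 6-joint arm with a two-finger parallel gripper is mounted at the origin on the work surface. World frame = base frame: x ahead of the robot, y to its left, z up, the work surface at z = 0. Lengths are in mm, angles in rad, forces in N, time in s.
With the tool pointing down it reaches from about 425 to 950 mm from the base axis. Payload 3.5 kg.
Tool frame: the origin (TCP) lies on the front face of the gripper's body, between the roots of the fingers; the fingertips stand 73 mm ahead of it and the grasp point (between the pads) lies 54 mm ahead of it; z points along the fingers, y is the direction in which the jaws open and shut (so a half turn about z gives the same grasp; the last joint's range is limited). The gripper opens to 85 mm and grips with 20 to 120 N. Pads are 22 mm wide; open, the fingers measure 114 mm over their backs; the gripper's body (76 mm by 85 mm) begins 54 mm behind the grasp point. The pads swing forward as they close: fully open they stand 13 mm farther back than shut.
Start: joints at [-1.297, 0.286, 1.577, -0, 1.279, -0.15], TCP at [277.599, -615.26, 303.925] pointing down, gripper open.
Joint ranges: [-2.77, 2.77], [-0.9, 2.22], [0.21, 2.48], [-1.53, 4.67], [0.24, 2.81], [-2.84, 2.84]. Speed limits (rad/s): [2.79, 2.79, 3.14, 3.14, 3.14, 3.14].

### API

Orientations are given as a rotation vector (axis times angle).
In Python, from plant import bot, optics gives the robot as it stands.
- The arm moves only by the tool move_arm, never from a script. Its argument "targets" is a list of rows, each an object with "gripper": the closure, from 0 (fully open) to 1 (shut); "offset": the shift along the tool's x, y, z in units of 40 mm (1.0 is 40 mm), a list of three; "turn": the turn, a rotation vector about the tool's x, y, z in units of 5 degrees (1.0 is 5 degrees), a list of three. A call has 1 to 8 rows; each row is the pose to reach, as a shift and turn from the pose commanded when the call began, along the tool's axes at that moment; what a row does not reach only later rows make up. A row lasts 1/12 s, in which the tool goes at most 41.7 mm and 7.16 degrees, less where a joint would pass 70% of its speed; a pose out of reach is approached as far as the arm can. A call with a gripper value outside its range is refused whole. The fingers move at their own pace and stop on an object; "grip_force" is the grip in N (left out, the last holds). Time passes only in rows, so rows that repeat a pose let the fingers close. It gives the time, the measured TCP pose, the force and the opening at its end, in the units of the state.
- bot.sense(): the state, without advancing time (a new reading comes with each control period).
- optics.grab_frame(name): name is "scene" or "side" or "wrist"; returns a dict with "img" (420x560x3 uint8, red, green, blue), "depth" (420x560 float32, mm along the optical axis (not along the pixel's ray), 0 where there is no reading), "intrinsics" (3x3 intrinsics, pixels), "k1" (the pictures are not rectified: a ray, as slopes to the right and down, at radius r is drawn at 1 + k1 r^2 times it, then the intrinsics apply), "xyz" and "rotation" of the camera in the world. Camera axes: x right, y down, z forward; pixel columns grow to the right and rows downward; lengths in mm; the calibration is good to about 2 mm. A picture is of the moment at which its call begins.
- bot.job_done(): hands the job in, once; it reports no verdict.
The state is a dict: "time_s": time; "joint_pos": joint angles; "joint_vel": joint speeds; "joint_torque": joint torques, N m; "position": TCP position; "eef_rot": TCP orientation; "force": force on the tool from outside, world axes, zero at the start; "torque": the same for the moment, N m; "width": opening from 0.0 (shut) to 1.0 (fully open).
Only numpy, scipy, OpenCV 4.12 (cv2) and the standard library are available. Lean on these libraries where they do the work, as an engineer would, in place of code of your own. Each camera call takes 0.05 s, during which the arm holds its last target. There are 200 camera calls.

## Working session

There is one attempt and no reset: what is moved stays moved. The work goes in short steps, Python scripts to look and compute and a tool call to move; the robot and the scene stay as the last step left them, time stands still between calls to the robot, and variables do not carry over. Pictures are saved under pics/ and viewed, about 8 in all and at most 12, crops included, and the job is handed in when it is done.

Besides the shell and the picture viewer there is one more tool, called after "Emit:" by a JSON object that holds its "method" and its "body". move_arm: Moves the arm, as the interface text tells. Its arguments: {"type":"object","properties":{"targets":{"type":"array","items":{"type":"object","properties":{"gripper":{"type":"number"},"offset":{"type":"array","items":{"type":"number"}},"turn":{"type":"array","items":{"type":"number"}}}}},"grip_force":{"type":"number"}},"required":["targets"]}

```bash
ls; mkdir -p pics; cat > h.py <<'E'
import numpy as np, cv2
from plant import bot, optics
from scipy.spatial.transform import Rotation as R
def grab(n):
    f=optics.grab_frame(n); np.savez('%s.npz'%n,**f); return f
def save(f,name,crop=None,s=1):
    im=f['img'][...,::-1]
    if crop: im=im[crop[1]:crop[3],crop[0]:crop[2]]
    cv2.imwrite('pics/'+name,cv2.resize(im,None,fx=s,fy=s))
def Rm(f):
    r=np.array(f['rotation']); return r if r.shape==(3,3) else R.from_rotvec(r).as_matrix()
def cloud(f):
    K=np.array(f['intrinsics']);k=float(f['k1']);h,w=f['depth'].shape
    u,v=np.meshgrid(np.arange(w),np.arange(h))
    x=(u-K[0,2])/K[0,0];y=(v-K[1,2])/K[1,1];X,Y=x.copy(),y.copy()
    for _ in range(10):
        s=1+k*(X*X+Y*Y);X,Y=x/s,y/s
    d=np.stack([X,Y,np.ones_like(X)],-1)
    P=(d*f['depth'][...,None])@Rm(f).T+np.array(f['xyz']); P[f['depth']<=0]=np.nan
    return P
E
python3 - <<'E'
from h import *
for n in('scene','side'):
    f=grab(n);save(f,n+'0.png');print(n,f['xyz'],f['rotation'],f['k1'],(f['depth']>0).mean())
print(bot.sense())
E
```

```text
pics
scene [1499.87589827  292.28739677  776.46312411] [-1.3636536  -1.8855835   1.03337306] -0.044911756320647575 0.9960246598639456
side [ 112.65164062  771.5876667  1007.38884622] [-0.74262158  2.58738383 -1.11357314] 0.03707652019080181 0.9959268707482993
{'time_s': 0.1, 'joint_pos': array([-1.29700922e+00,  2.87107729e-01,  1.57803506e+00,  2.16687081e-05,
        1.27858234e+00, -1.50008311e-01]), 'joint_vel': array([-0.00027451, -0.00099998, -0.00353896, -0.0026753 , -0.00030198,
       -0.00045888]), 'joint_torque': array([ 9.31345785e-04, -4.07294726e+01, -2.93697506e+01, -1.53643218e-04,
        3.45520319e-03,  7.48897861e-06]), 'position': array([ 277.48123157, -614.8487925 ,  302.66246903]), 'eef_rot': array([-3.06924642e+00, -6.60268235e-01,  1.74538606e-04]), 'force': array([ 0.3080891 , -0.15277525, -0.26102436]), 'torque': array([-0.01071321,  0.03154361,  0.0505325 ]), 'width': 0.9995834673049784}
```

View pics/scene0.png

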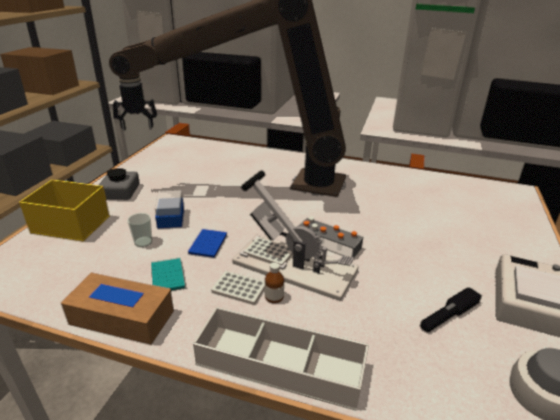

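View pics/side0.png

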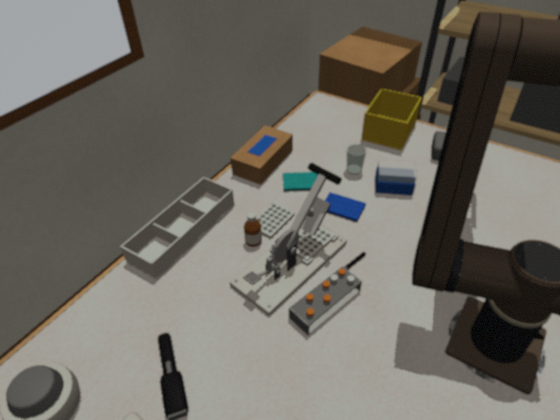

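The scene view shows the press at about (295,265), with its bar at (254,181) and its tab end at about (335,265). In the side view the bar is at (325,173) and the tab is near (260,280). The tube rack stands on the robot's side of the press and the bottle on the far side.

```bash
python3 - <<'E'
from h import *
fs={n:dict(np.load(n+'.npz')) for n in('scene','side')}
C={n:cloud(f) for n,f in fs.items()}
save(fs['scene'],'c1.png',(225,165,375,305),5)
save(fs['side'],'c2.png',(220,150,380,310),4)
# base top
for n in C:
    P=C[n];im=fs[n]['img'].astype(int)
    m=(abs(P[...,2]-20)<4)&(abs(P[...,0]-650)<350)&(abs(P[...,1])<350)
    k,l,s,c=cv2.connectedComponentsWithStats(m.astype(np.uint8))
    for i in np.argsort(-s[1:,4])[:4]+1:
        q=P[l==i]; r=cv2.minAreaRect(q[:,:2].astype(np.float32)); print(n,'base?',s[i],r)
# bar: dark, high
    m=(P[...,2]>180)&(P[...,2]<330)&(im.sum(2)<110)&(abs(P[...,0]-620)<200)&(abs(P[...,1])<250)
    k,l,s,c=cv2.connectedComponentsWithStats(m.astype(np.uint8))
    for i in np.argsort(-s[1:,4])[:3]+1:
        q=P[l==i]; r=cv2.minAreaRect(q[:,:2].astype(np.float32)); print(n,'bar?',s[i],q.mean(0),r)
E
```

```text
scene base? [ 279  255   79   42 1538] ((568.7427978515625, 127.18120574951172), (194.38331604003906, 152.89315795898438), 80.7326889038086)
scene base? [205 360 153  46 373] ((959.9568481445312, 134.068359375), (5.747021675109863, 333.64263916015625), 0.023615948855876923)
scene base? [232 240  40  33 348] ((557.5382690429688, -52.776222229003906), (122.09984588623047, 114.86932373046875), 80.05105590820312)
scene base? [ 87 305  87  36 211] ((927.735595703125, -238.192138671875), (97.72869110107422, 205.63136291503906), 38.11357498168945)
scene bar? [242 172  22  18 121] [546.57493555 -73.96382486 255.80687247] ((538.1941528320312, -71.9319839477539), (15.349509239196777, 96.41946411132812), 76.20126342773438)
side base? [ 230  233  117   80 2551] ((554.9546508789062, 57.97406005859375), (340.15203857421875, 151.30899047851562), 80.11608123779297)
side base? [174 200  60  57 130] ((842.5269165039062, 81.85643005371094), (5.7721991539001465, 280.271240234375), 0.05244055762887001)
side base? [133 233  38  19  77] ((946.7977905273438, 211.7572021484375), (107.37338256835938, 47.28891372680664), 55.67254638671875)
side base? [145 258  30  18  56] ((845.0433959960938, 269.92529296875), (83.95359802246094, 36.09110641479492), 63.76960754394531)
side bar? [309 164  31  19 162] [528.13244992 -69.8470783  257.86410371] ((530.3085327148438, -70.34153747558594), (16.499631881713867, 94.8946533203125), 81.9473876953125)
```

View pics/c1.png

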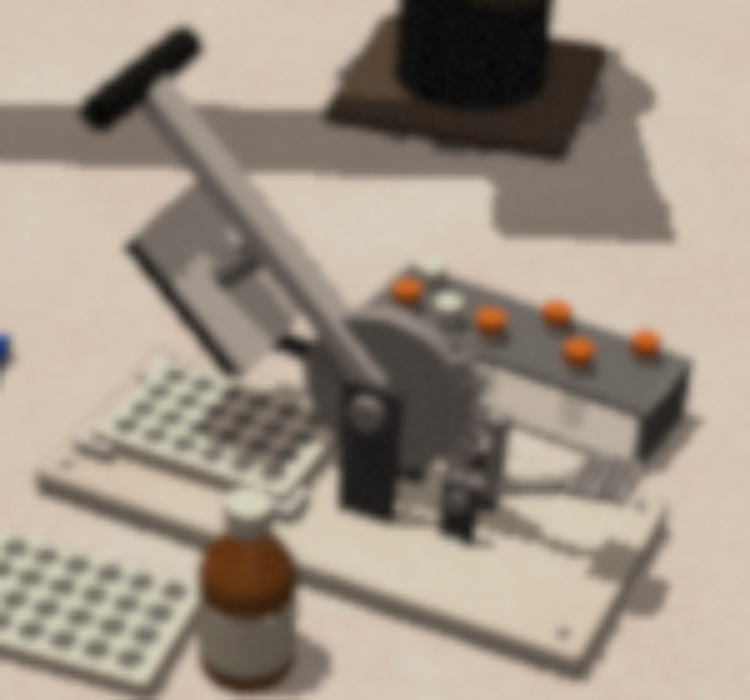

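View pics/c2.png

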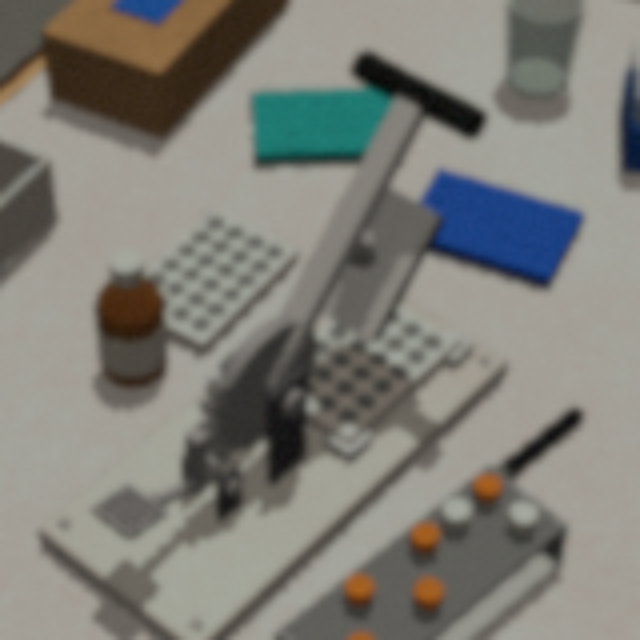

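```bash
python3 - <<'E'
from h import *
a=np.deg2rad(80.1);ux=np.array([np.cos(a),np.sin(a)]);uy=np.array([-ux[1],ux[0]]);c=np.array([555,58])
for n in('scene','side'):
    f=dict(np.load(n+'.npz'));P=cloud(f)
    d=P[...,:2]-c; X=d@ux;Y=d@uy;Z=P[...,2]
    for nm,m in (('tab',(X>125)&(X<195)&(abs(Y)<40)&(Z>65)&(Z<105)),('bar',(X<-100)&(X>-180)&(Z>215)&(Z<290)&(abs(Y)<70)),('cheeks',(abs(X-30)<25)&(abs(Z-108)<6)&(abs(Y)<50)),('any>60',(Z>50)&(abs(X)<180)&(abs(Y)<60))):
        q=np.c_[X[m],Y[m],Z[m]]
        print(n,nm,len(q), *[np.percentile(q,p,axis=0).round(0) for p in (2,25,50,75,98)] if len(q) else '')
    m=(X>-60)&(X<120)&(abs(Y)<60)&(Z>90)
    # other things near: rack, bottle
    for nm,m in (('rack',(Y>80)&(Y<250)&(Z>45)&(Z<110)&(abs(X)<250)),('bottle',(Y<-78)&(Y>-200)&(Z>40)&(Z<130)&(abs(X)<250))):
        q=np.c_[X[m],Y[m],Z[m]]; print(n,nm,len(q),*[np.percentile(q,p,axis=0).round(0) for p in (2,50,98)] if len(q) else '')
E
```

```text
scene tab 124 [127. -20.  72.] [139. -14.  80.] [148.  -4.  81.] [157.   6.  83.] [164.  18.  86.]
scene bar 337 [-145.  -52.  218.] [-134.  -27.  237.] [-129.  -10.  250.] [-120.    6.  257.] [-101.   44.  261.]
scene cheeks 108 [  7. -29. 102.] [ 15. -24. 105.] [ 25.  -9. 108.] [ 35.  -6. 111.] [ 53.  -3. 114.]
scene any>60 2656 [-137.  -42.   54.] [-95. -17.  94.] [-35.  -7. 127.] [ 34.  -2. 164.] [151.  29. 259.]
scene rack 345 [-42. 125.  45.] [ 33. 151.  54.] [132. 186.  62.]
scene bottle 445 [ -13. -169.   42.] [  12. -156.   72.] [  31. -135.  109.]
side tab 157 [130. -17.  76.] [140.  -8.  80.] [149.   2.  83.] [159.  10.  84.] [165.  18.  88.]
side bar 416 [-144.  -47.  223.] [-132.  -12.  244.] [-128.    4.  254.] [-122.   20.  259.] [-101.   48.  263.]
side cheeks 104 [  7. -23. 102.] [ 15.   5. 105.] [ 22.  11. 108.] [ 34.  23. 111.] [ 54.  29. 113.]
side any>60 2488 [-137.  -32.   56.] [-99.  -0. 100.] [-49.   6. 135.] [ 35.  15. 179.] [156.  39. 261.]
side rack 1009 [-51. 122.  45.] [ 49. 160.  47.] [137. 196.  64.]
side bottle 344 [ -10. -155.   42.] [  16. -132.   74.] [  33. -117.  111.]
```

Emit:
{"method": "move_arm", "body": {"targets": [{"gripper": 1,"offset": [0,0,-1],"turn": [0,0,1.4]},{"gripper": 1,"offset": [0,0,-2],"turn": [0,0,2.8]},{"gripper": 1,"offset": [0.7,-0.7,-2.5],"turn": [0,0,4.2]},{"gripper": 1,"offset": [1.4,-1.4,-2.5],"turn": [0,0,5.6]},{"gripper": 1,"offset": [2.1,-2.1,-2.5],"turn": [0,0,6.84]},{"gripper": 1,"offset": [2.8,-2.8,-2.5],"turn": [0,0,6.84]},{"gripper": 1,"offset": [3.5,-3.5,-2.5],"turn": [0,0,6.84]},{"gripper": 1,"offset": [4.2,-4.2,-2.5],"turn": [0,0,6.84]}], "grip_force": 40}}

```text
time_s: 0.77
position: [361.8, -391.0, 403.3]
eef_rot: [-3.129, 0.272, 0.001]
force: [1.1, -0.8, 0.5]
width: -0.002
```

Emit:
{"method": "move_arm", "body": {"targets": [{"gripper": 1,"offset": [0.17,-0.97,0],"turn": [0,0,0]},{"gripper": 1,"offset": [0.35,-1.94,0],"turn": [0,0,0]},{"gripper": 1,"offset": [0.52,-2.91,0],"turn": [0,0,0]},{"gripper": 1,"offset": [0.7,-3.88,0],"turn": [0,0,0]},{"gripper": 1,"offset": [0.87,-4.85,0],"turn": [0,0,0]},{"gripper": 1,"offset": [1.05,-5.82,0],"turn": [0,0,0]},{"gripper": 1,"offset": [1.22,-6.8,0],"turn": [0,0,0]},{"gripper": 1,"offset": [1.4,-7.8,0],"turn": [0,0,0]}]}}

```text
time_s: 1.43
position: [470.5, -93.4, 403.6]
eef_rot: [-3.13, 0.272, 0.0]
force: [-0.1, -0.4, 0.7]
width: 0.0
```

Emit:
{"method": "move_arm", "body": {"targets": [{"gripper": 1,"offset": [0.17,-0.97,0],"turn": [0,0,0]},{"gripper": 1,"offset": [0.35,-1.94,0],"turn": [0,0,0]},{"gripper": 1,"offset": [0.52,-2.91,0.3],"turn": [0,0,0]},{"gripper": 1,"offset": [0.7,-3.88,0.7],"turn": [0,0,0]},{"gripper": 1,"offset": [0.87,-4.85,1.1],"turn": [0,0,0]},{"gripper": 1,"offset": [1.05,-5.82,1.5],"turn": [0,0,0]},{"gripper": 1,"offset": [1.22,-6.8,2],"turn": [0,0,0]},{"gripper": 1,"offset": [1.4,-7.8,2.5],"turn": [0,0,0]}]}}

```text
time_s: 2.1
position: [576.7, 196.7, 306.8]
eef_rot: [3.13, -0.271, -0.0]
force: [-0.0, -0.1, -0.2]
width: 0.001
```

Above the tab. I'll check from close by.

```bash
python3 - <<'E'
from h import *
f=grab('wrist');save(f,'w1.png');print(f['xyz'])
s=bot.sense();print(s['position'],s['eef_rot'])
P=cloud(f);a=np.deg2rad(80.1);ux=np.array([np.cos(a),np.sin(a)]);uy=np.array([-ux[1],ux[0]]);c=np.array([555,58])
d=P[...,:2]-c; X=d@ux;Y=d@uy;Z=P[...,2]
m=(X>125)&(X<195)&(abs(Y)<40)&(Z>65)&(Z<105)
q=np.c_[X[m],Y[m],Z[m]];print(len(q),*[np.percentile(q,p,axis=0).round(1) for p in (1,50,99)])
t=bot.sense()['position'][:2]-c;print('tcp press frame',t@ux,t@uy)
E
```

```text
[640.3559331  186.60856826 376.14781832]
[576.24648289 201.28503931 300.92609482] [-3.12757025  0.266082    0.01161967]
1519 [126.7 -15.2  72.7] [147.1   1.9  82.4] [164.2  20.1  86. ]
tcp press frame 144.8043172066433 3.7047594464344864
```

View pics/w1.png

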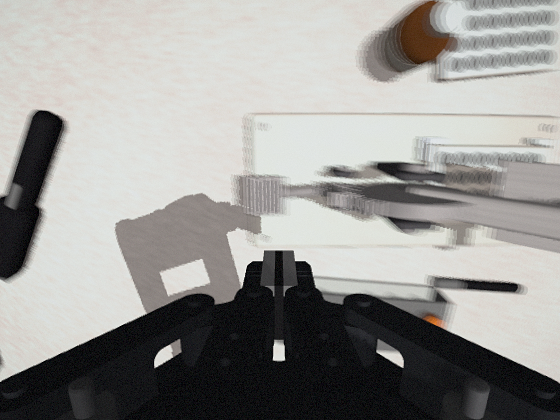

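The wrist view shows the tab at about (263,193), with the fingers just beside it and room around. I'll shift slightly outward and descend.

Emit:
{"method": "move_arm", "body": {"targets": [{"gripper": 1,"offset": [-0.02,-0.15,0.8],"turn": [0,0,0]},{"gripper": 1,"offset": [-0.02,-0.15,1.6],"turn": [0,0,0]},{"gripper": 1,"offset": [-0.02,-0.15,2.4],"turn": [0,0,0]},{"gripper": 1,"offset": [-0.02,-0.15,3.0],"turn": [0,0,0]},{"gripper": 1,"offset": [-0.02,-0.15,3.3],"turn": [0,0,0]},{"gripper": 1,"offset": [-0.02,-0.15,3.5],"turn": [0,0,0]},{"gripper": 1,"offset": [-0.02,-0.15,3.5],"turn": [0,0,0]},{"gripper": 1,"offset": [-0.02,-0.15,3.5],"turn": [0,0,0]}]}}

```text
time_s: 2.82
position: [577.6, 200.7, 169.1]
eef_rot: [-3.129, 0.272, -0.002]
force: [-0.1, 0.5, 0.6]
width: -0.004
```

Emit:
{"method": "move_arm", "body": {"targets": [{"gripper": 1,"offset": [0,-0.18,0],"turn": [0,0,0]},{"gripper": 1,"offset": [0,-0.18,0],"turn": [0,0,0]}]}}

```text
time_s: 2.98
position: [579.5, 208.8, 170.4]
eef_rot: [-3.128, 0.271, -0.007]
force: [0.4, -0.7, 0.6]
width: -0.002
```

Emit:
{"method": "move_arm", "body": {"targets": [{"gripper": 1,"offset": [0,0,0.2],"turn": [0,0,0]},{"gripper": 1,"offset": [0,0,0.35],"turn": [0,0,0]},{"gripper": 1,"offset": [0,-0.02,0.45],"turn": [0,0,0]},{"gripper": 1,"offset": [0,-0.05,0.55],"turn": [0,0,0]},{"gripper": 1,"offset": [0,-0.08,0.65],"turn": [0,0,0]},{"gripper": 1,"offset": [0,-0.1,0.75],"turn": [0,0,0]},{"gripper": 1,"offset": [0,-0.12,0.85],"turn": [0,0,0]},{"gripper": 1,"offset": [0,-0.14,0.9],"turn": [0,0,0]}]}}

```text
time_s: 3.65
position: [579.5, 213.2, 131.6]
eef_rot: [3.13, -0.271, 0.002]
force: [1.6, -0.2, 3.1]
width: -0.001
```

Emit:
{"method": "move_arm", "body": {"targets": [{"gripper": 1,"offset": [0,-0.01,0.05],"turn": [0,0,0]},{"gripper": 1,"offset": [0,-0.02,0.1],"turn": [0,0,0]},{"gripper": 1,"offset": [0,-0.02,0.1],"turn": [0,0,0]}]}}

```text
time_s: 3.9
position: [579.4, 213.7, 127.8]
eef_rot: [3.129, -0.271, 0.0]
force: [0.8, -0.0, 2.3]
width: 0.0
```

Emit:
{"method": "move_arm", "body": {"targets": [{"gripper": 1,"offset": [0,0,0.05],"turn": [0,0,0]},{"gripper": 1,"offset": [0,0,0.05],"turn": [0,0,0]}]}}

```text
time_s: 4.07
position: [579.6, 213.8, 127.3]
eef_rot: [3.129, -0.271, -0.0]
force: [-0.3, -1.9, 8.1]
width: -0.003
```

Tip is at about 54.5 mm and the force is rising, which looks like the stop. I'll confirm with another push.

Emit:
{"method": "move_arm", "body": {"targets": [{"gripper": 1,"offset": [0,0,0.08],"turn": [0,0,0]},{"gripper": 1,"offset": [0,0,0.08],"turn": [0,0,0]},{"gripper": 1,"offset": [0,0,0.08],"turn": [0,0,0]}]}}

```text
time_s: 4.32
position: [579.9, 213.8, 126.6]
eef_rot: [3.129, -0.271, -0.001]
force: [-4.9, -2.9, 18.5]
width: -0.001
```

Pawl is at its stop, at 18 N. I'll lift and move over the bar.

Emit:
{"method": "move_arm", "body": {"targets": [{"gripper": 1,"offset": [0,0,-0.5],"turn": [0,0,0]},{"gripper": 1,"offset": [0,0,-1.4],"turn": [0,0,0]},{"gripper": 1,"offset": [0,0,-2.4],"turn": [0,0,0]},{"gripper": 1,"offset": [0,0,-3.4],"turn": [0,0,0]},{"gripper": 1,"offset": [0,0,-4.4],"turn": [0,0,0]},{"gripper": 1,"offset": [0,0,-5.4],"turn": [0,0,0]},{"gripper": 1,"offset": [0,0,-6.2],"turn": [0,0,0]},{"gripper": 1,"offset": [0,0,-6.2],"turn": [0,0,0]}]}}

```text
time_s: 4.98
position: [580.4, 214.5, 379.3]
eef_rot: [-3.126, 0.271, -0.017]
force: [0.9, 0.8, 2.2]
width: 0.0
```

Emit:
{"method": "move_arm", "body": {"targets": [{"gripper": 1,"offset": [0,1,0],"turn": [0,0,0]},{"gripper": 1,"offset": [0,2,0],"turn": [0,0,0]},{"gripper": 1,"offset": [0,3,0],"turn": [0,0,0]},{"gripper": 1,"offset": [0,4,0],"turn": [0,0,0]},{"gripper": 1,"offset": [0.05,5,0],"turn": [0,0,0]},{"gripper": 1,"offset": [0.05,6,0],"turn": [0,0,0]},{"gripper": 1,"offset": [0.05,7,0],"turn": [0,0,0]},{"gripper": 1,"offset": [0.05,7.2,0],"turn": [0,0,0]}]}}

```text
time_s: 5.65
position: [529.7, -74.2, 368.7]
eef_rot: [3.128, -0.279, -0.008]
force: [0.5, 0.3, 0.2]
width: -0.002
```

Emit:
{"method": "move_arm", "body": {"targets": [{"gripper": 1,"offset": [0,0,0],"turn": [0,0,0]},{"gripper": 1,"offset": [0,0,0],"turn": [0,0,0]}]}}

```text
time_s: 5.82
position: [531.0, -69.8, 369.4]
eef_rot: [-3.128, 0.274, 0.005]
force: [-1.2, 1.0, 0.9]
width: 0.002
```

```bash
python3 - <<'E'
from h import *
a=np.deg2rad(80.1);ux=np.array([np.cos(a),np.sin(a)]);uy=np.array([-ux[1],ux[0]]);c=np.array([555,58])
s=bot.sense();t=s['position'][:2]-c;print('tcp',s['position'],'X,Y',t@ux,t@uy)
ims=[]
for n in('scene','side'):
    f=grab(n);P=cloud(f);d=P[...,:2]-c;X=d@ux;Y=d@uy;Z=P[...,2]
    im=f['img'].astype(int)
    for nm,m in (('tab',(X>125)&(X<195)&(abs(Y)<30)&(Z>38)&(Z<105)),('bar',(X<-100)&(X>-180)&(Z>215)&(Z<275)&(abs(Y)<70)&(im.sum(2)<110))):
        q=np.c_[X[m],Y[m],Z[m]]
        print(n,nm,len(q), *[np.percentile(q,p,axis=0).round(0) for p in (2,25,50,75,98)] if len(q) else '')
    cc=(225,165,375,305) if n=='scene' else (220,150,370,290)
    ims.append(cv2.resize(f['img'][cc[1]:cc[3],cc[0]:cc[2],::-1],(400,373)))
cv2.imwrite('pics/p2.png',np.hstack(ims))
E
```

```text
tcp [531.02675819 -69.78175754 369.39128447] X,Y -130.0006989571395 1.646861475917826
scene tab 141 [127. -19.  45.] [143. -13.  51.] [152.  -3.  53.] [162.   6.  55.] [170.  18.  57.]
scene bar 115 [-139.  -52.  249.] [-134.  -41.  254.] [-131.  -18.  257.] [-129.   13.  259.] [-127.   39.  261.]
side tab 180 [128. -17.  49.] [144.  -7.  52.] [153.   2.  54.] [163.  11.  56.] [171.  19.  59.]
side bar 165 [-137.  -43.  251.] [-133.  -22.  256.] [-130.    6.  258.] [-128.   29.  260.] [-125.   48.  263.]
```

View pics/p2.png

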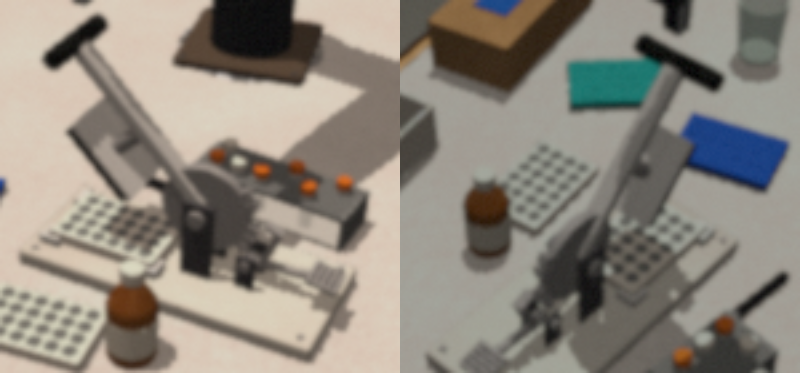

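Both clouds put the tab middle at about 54 mm, 28 mm down, so it is fully pressed. The picture shows the lever still up and the fingers above the bar. Now I'll push the bar along its arc.

Emit:
{"method": "move_arm", "body": {"targets": [{"gripper": 1,"offset": [0.04,0.1,0.5],"turn": [0,0,0]},{"gripper": 1,"offset": [0.04,0.1,0.75],"turn": [0,0,0]},{"gripper": 1,"offset": [0.04,0.15,0.9],"turn": [0,0,0]},{"gripper": 1,"offset": [0.04,0.28,1.05],"turn": [0,0,0]},{"gripper": 1,"offset": [0.04,0.42,1.2],"turn": [0,0,0]},{"gripper": 1,"offset": [0.04,0.55,1.35],"turn": [0,0,0]},{"gripper": 1,"offset": [0.04,0.67,1.5],"turn": [0,0,0]},{"gripper": 1,"offset": [0.04,0.8,1.7],"turn": [0,0,0]}]}}

```text
time_s: 6.58
position: [527.8, -102.5, 303.1]
eef_rot: [3.129, -0.271, 0.002]
force: [-0.5, 0.4, 4.3]
width: -0.004
```

Emit:
{"method": "move_arm", "body": {"targets": [{"gripper": 1,"offset": [0,0.15,0.25],"turn": [0,0,0]},{"gripper": 1,"offset": [0,0.3,0.5],"turn": [0,0,0]},{"gripper": 1,"offset": [0,0.42,0.75],"turn": [0,0,0]},{"gripper": 1,"offset": [0,0.54,1.0],"turn": [0,0,0]},{"gripper": 1,"offset": [0,0.64,1.25],"turn": [0,0,0]},{"gripper": 1,"offset": [0,0.72,1.5],"turn": [0,0,0]},{"gripper": 1,"offset": [0,0.79,1.75],"turn": [0,0,0]},{"gripper": 1,"offset": [0,0.85,2.0],"turn": [0,0,0]}]}}

```text
time_s: 7.25
position: [522.2, -137.7, 223.0]
eef_rot: [3.125, -0.272, 0.004]
force: [-0.6, -3.5, 5.1]
width: 0.002
```

Emit:
{"method": "move_arm", "body": {"targets": [{"gripper": 1,"offset": [0,0.03,0.2],"turn": [0,0,0]},{"gripper": 1,"offset": [0,0.06,0.4],"turn": [0,0,0]},{"gripper": 1,"offset": [0,0.08,0.6],"turn": [0,0,0]},{"gripper": 1,"offset": [0,0.09,0.75],"turn": [0,0,0]},{"gripper": 1,"offset": [0,0.1,0.85],"turn": [0,0,0]},{"gripper": 1,"offset": [0,0.1,0.95],"turn": [0,0,0]},{"gripper": 1,"offset": [0,0.1,1.0],"turn": [0,0,0]},{"gripper": 1,"offset": [0,0.1,1.0],"turn": [0,0,0]}]}}

```text
time_s: 7.92
position: [520.7, -138.5, 181.9]
eef_rot: [-3.128, 0.272, 0.002]
force: [-0.6, 0.0, 0.1]
width: 0.002
```

Emit:
{"method": "move_arm", "body": {"targets": [{"gripper": 1,"offset": [0,0,0.05],"turn": [0,0,0]},{"gripper": 1,"offset": [0,0,0.1],"turn": [0,0,0]},{"gripper": 1,"offset": [0,0,0.1],"turn": [0,0,0]}]}}

```text
time_s: 8.17
position: [520.9, -138.7, 180.0]
eef_rot: [-3.129, 0.271, 0.004]
force: [-3.8, 0.4, 8.9]
width: -0.003
```

Emit:
{"method": "move_arm", "body": {"targets": [{"gripper": 1,"offset": [0,0,0.05],"turn": [0,0,0]},{"gripper": 1,"offset": [0,0,0.1],"turn": [0,0,0]},{"gripper": 1,"offset": [0,0,0.1],"turn": [0,0,0]}]}}

```text
time_s: 8.42
position: [521.1, -139.0, 179.4]
eef_rot: [-3.129, 0.27, 0.006]
force: [-12.9, 3.4, 25.3]
width: -0.005
```

Stop reached: tip at about 106 mm, 25 N. I'll lift clear and check.

Emit:
{"method": "move_arm", "body": {"targets": [{"gripper": 1,"offset": [0,0,-0.2],"turn": [0,0,0]},{"gripper": 1,"offset": [0,0,-0.6],"turn": [0,0,0]},{"gripper": 1,"offset": [0,0.4,-1.4],"turn": [0,0,0]},{"gripper": 1,"offset": [0,1.2,-2.2],"turn": [0,0,0]},{"gripper": 1,"offset": [0,2,-3],"turn": [0,0,0]},{"gripper": 1,"offset": [0,2.8,-3.8],"turn": [0,0,0]},{"gripper": 1,"offset": [0,3.6,-4],"turn": [0,0,0]},{"gripper": 1,"offset": [0,3.6,-4],"turn": [0,0,0]}]}}

```text
time_s: 9.08
position: [496.3, -286.2, 339.5]
eef_rot: [3.123, -0.278, 0.01]
force: [0.0, 0.0, -0.4]
width: -0.005
```

```bash
python3 - <<'E'
from h import *
a=np.deg2rad(80.1);ux=np.array([np.cos(a),np.sin(a)]);uy=np.array([-ux[1],ux[0]]);c=np.array([555,58])
ims=[]
for n in('scene','side'):
    f=grab(n);P=cloud(f);d=P[...,:2]-c;X=d@ux;Y=d@uy;Z=P[...,2];im=f['img'].astype(int)
    for nm,m in (('tab',(X>125)&(X<195)&(abs(Y)<30)&(Z>38)&(Z<105)),('bar',(X<-175)&(X>-240)&(Z>60)&(Z<140)&(abs(Y)<70)),('lever',(X<-60)&(X>-170)&(abs(Y)<8)&(Z>60))):
        q=np.c_[X[m],Y[m],Z[m]]
        print(n,nm,len(q), *[np.percentile(q,p,axis=0).round(0) for p in (2,50,98)] if len(q) else '')
    cc=(215,165,375,305) if n=='scene' else (220,150,380,290)
    ims.append(cv2.resize(f['img'][cc[1]:cc[3],cc[0]:cc[2],::-1],(400,350)))
cv2.imwrite('pics/p3.png',np.hstack(ims));s=bot.sense();print(s['position'],s['force'],s['time_s'])
E
```

```text
scene tab 141 [127. -19.  47.] [152.  -2.  53.] [170.  17.  57.]
scene bar 219 [-210.  -53.   89.] [-196.  -11.  102.] [-177.   44.  107.]
scene lever 123 [-166.   -8.   63.] [-106.   -2.  102.] [-65.   7. 105.]
side tab 180 [128. -16.  47.] [154.   2.  54.] [170.  18.  60.]
side bar 253 [-209.  -49.   90.] [-195.    5.  104.] [-178.   49.  110.]
side lever 189 [-168.   -7.   63.] [-102.    2.  103.] [-63.   8. 108.]
[ 495.96918988 -281.74119278  334.71984549] [-0.44809708  0.31817429 -0.85518584] 9.1833
```

View pics/p3.png

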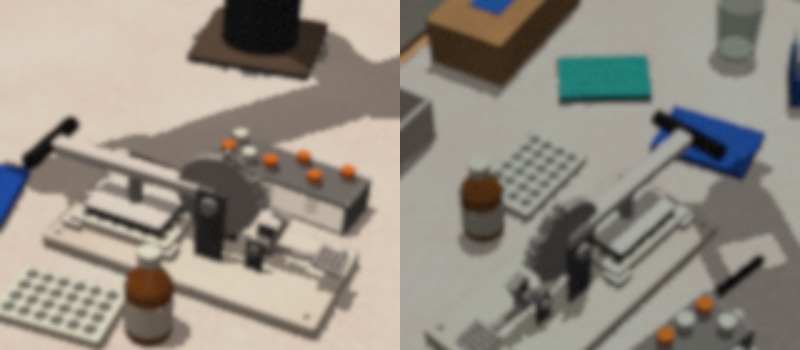

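The lever is level, the pad is on the plate, the tab is down, and the bystanders look undisturbed. I'll let the arm settle and hand in.

Emit:
{"method": "move_arm", "body": {"targets": [{"gripper": 1,"offset": [0,0,0],"turn": [0,0,0]},{"gripper": 1,"offset": [0,0,0],"turn": [0,0,0]},{"gripper": 1,"offset": [0,0,0],"turn": [0,0,0]}]}}

```text
time_s: 9.43
position: [496.2, -279.4, 333.0]
eef_rot: [-3.128, 0.269, 0.004]
force: [0.1, -0.1, -0.1]
width: 0.003
```

```bash
python3 -c "
from plant import bot
s=bot.sense();print(s['position'],s['force'],s['time_s']);print(bot.job_done())"
```

```text
[ 496.23855977 -279.43700491  333.03499662] [ 0.11380193 -0.08521719 -0.08421556] 9.4333
the job is handed in; nothing more can be done
None
```

The press is down with its pad on the well plate, and I handed the job in at 9.4 s. With the fingers shut, I pressed the thumb tab to its stop, then pushed the cross bar down along its arc past all the teeth until it stopped.

- **Tab:** the push ended against the stop at about 18 N. In both fixed views its middle came down about 28 mm, to about 54 mm above the bench, and it was still there at the end.
- **Lever:** the push ended at about 25 N with the fingertips at 106 mm. The clouds show the lever level, its top about 103 mm above the bench. In the last picture the pad rests on the plate.
- **Surroundings:** the bottle, the tube rack, the marker, the spare plate and the blue and turquoise look-alikes look unmoved. I judged this by eye, and the last crops don't cover the scanner, or the tip box and beaker in full.
- **Hand:** it finished clear of everything, about 0 N on the wrist.

No check failed or disagreed.

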